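# Work both spring corners of the tilt mount to their scale marks

### The arm

A 6-joint arm with a two-finger parallel gripper is mounted at the origin on a cart in front of the work surface, level with it; the furniture and walls round the work are solid. World frame = base frame: x ahead of the robot, y to its left, z up, the work surface at z = 0. Lengths are in mm, angles in rad, forces in N, time in s.
With the tool pointing down it reaches from about 350 to 975 mm from the base axis. Payload 7.1 kg.
Tool frame: the origin (TCP) lies at the very end of the fingers, on their centre line; the grasp point (between the pads) lies 19 mm behind it; x points along the fingers, y is the direction in which the jaws open and shut, and the axes are right-handed (so a half turn about x gives the same grasp; the last joint's range is limited). The gripper opens to 88 mm and grips with 3 to 60 N. Pads are 20 mm wide; open, the fingers measure 115 mm over their backs; the gripper's body (75 mm by 178 mm) begins 61 mm behind the grasp point.
Start: joints at [1.263, 0.423, 1.63, -0, 1.089, -0.019], TCP at [177.97, 599.109, 222.675] pointing down, gripper open.
Joint ranges: [-3, 3], [-0.9, 2.11], [0.09, 2.58], [-1.31, 4.45], [0.11, 2.69], [-2.54, 2.54]. Speed limits (rad/s): [2.39, 2.39, 3.01, 3.14, 3.14, 3.14].

### API

Orientations are given as a rotation vector (axis times angle).
In Python, from workcell import ctrl gives the robot as it stands. The module is installed in compiled form; this text tells all that it offers.
- The arm moves only by the tool carry_out, never from a script. Its argument "commands" is a list of rows, each a list of 6 numbers: the shift along the tool's x, y, z in m, then the turn, a rotation vector about the tool's x, y, z in degrees. In form: [[tx, ty, tz, rx, ry, rz], ...]. A call has 1 to 8 rows; each row shifts and turns the pose as measured when the row begins, along the tool's axes as they then stand; what a row does not reach is not made up. A row lasts 1/8 s, in which the tool goes at most 62.5 mm and 10.7 degrees, less where a joint would pass 70% of its speed; a pose out of reach is approached as far as the arm can. A call with a gripper value outside its range is refused whole. "grip" is the closure, from 0 (fully open) to 1 (shut), set as the call begins (left out, the last holds). The fingers move at their own pace and stop on an object; the grip force is fixed at half the most. Time passes only in rows, so rows that do not move let the fingers close. It gives the time, the measured TCP pose, the force and the opening at its end, in the units of the state.
- ctrl.get_obs(): the state, without advancing time (a new reading comes with each control period).
- ctrl.get_image(name): name is "side" or "top"; returns a dict with "pixels" (420x560x3 uint8, blue, green, red), "intrinsics" (3x3 intrinsics, pixels), "rvec" (rotation vector, rad) and "tvec" (3), from world to camera coordinates, as OpenCV has them. Camera axes: x right, y down, z forward; pixel columns grow to the right and rows downward; lengths in mm; the calibration is good to about 2 mm. A picture is of the moment at which its call begins. There is no depth.
- ctrl.close_job(): hands the job in, once; it reports no verdict.
The state is a dict: "t": time; "qpos": joint angles; "qvel": joint speeds; "joint_torque": joint torques, N m; "ee_pos": TCP position; "orientation": TCP orientation; "ft_force": force on the tool from outside, world axes, zero at the start; "moment": the same for the moment, N m; "width": finger opening in mm.
Only numpy, scipy, OpenCV 4.12 (cv2) and the standard library are available. Lean on these libraries where they do the work, as an engineer would, in place of code of your own. Each camera call takes 0.05 s, during which the arm holds its last target. There are 200 camera calls.

### The job

Check the spring-backed tilt mount that carries a club head: with the fingertips press down the blue pad on its left front corner until the red pointer stands inside the blue band on the white scale, keep it there for about a second, then let go so that the pointer springs back to the middle. Then do the same with the orange pad on the right front corner and the orange band. Do not push the pointer clean past either band, do not touch the club head, the pointer or the scale, and leave the loose things on the table where they are.

Things in the scene. Friction and masses are not known exactly. Their poses are not given: they have to be found in the camera images.
- tilt_mount: the fixture, fixed to the table: an aluminium base 175 x 230 mm, 14 mm high, with a steel tilting plate (140 x 220 mm) above it. Origin on the table below the middle of the tilting plate; own x points away from the robot to the scale at the back, y to the left, z up. The level tilt axis runs along own x, 64 mm above the origin. The scale at the back with its flags reaches up to 226 mm, and with the pointer takes up own x = 60 to 93 mm
- tilt_plate (a joint): tilt of the plate and of the pointer fixed to it, rad: 0 level with pointer upright in the middle, positive = left corner down and pointer leaning left (own +y), negative = right corner down and pointer leaning right; stops at +-0.33. A spring of 3 N m/rad returns it to 0 (about 4 to 8 N on a pad at the bands)
- pad_left: blue round pad with black rubber top, 29 mm across, on the left front corner of the plate, 50 mm before and 87 mm to the left of the tilt axis' middle. Origin at the centre of its top face, 81 mm above the table when level; it stands 7 mm proud of the plate and tilts with it (own z is its upward normal). Tilting by a rad lowers it by about 87 x a mm
- pad_right: orange pad, like the blue one, on the right front corner, 87 mm to the right. Origin at the centre of its top face
- pointer_tip (a point): a point on the red upright pointer 32 mm below its tip, 128 mm above the tilt axis; the pointer stands 69 mm behind the mount's origin, 3 mm before the white scale, and is 2.4 mm wide there, with a slightly wider bead (3.6 mm) at its tip
- mark_left_centre (a point): where the pointer_tip point lies when the pointer is on the centre line of the blue band (left part of the scale; the band is 14 mm wide and 28 mm long, and carries a flag of the same width and colour on the upper edge of the scale, seen from above). Own z points away from the tilt axis, own y to the left along the scale
- mark_right_centre (a point): the same for the orange band, right part of the scale; own y to the left along the scale
- mark_left (a joint): angle of the blue band's centre line about the tilt axis, rad, on the same scale as the plate's tilt (positive = left), 0.11 to 0.22; it stays where it is set
- mark_right (a joint): angle of the orange band's centre line, same scale, -0.22 to -0.11
- mounted_head: black golf club head clamped on the tilting plate, 70 x 119 x 50 mm, its top 128 mm above the table; not to be touched. Origin at the centre of its underside
- scale: white upright scale panel, 136 mm wide and 78 mm high, behind the pointer; not to be touched. Its origin coincides with the mount's
- pointer: the red pointer on the back of the tilting plate; not to be touched. Its origin lies on the tilt axis above the mount's origin
- club_head_0: loose black club head, 70 x 119 x 50 mm, bystander at the left; origin at the centre of its underside
- club_head_1: another such loose club head, bystander (a third one behind them is fixed)
- sand_block: loose dark grey sanding block 34 x 68 x 24 mm, bystander; origin under its centre
- rubber_block: loose light grey rubber block 30 x 50 x 18 mm, bystander; origin under its centre
- steel_weight: loose cream coloured weight, 40 mm across, 36 mm high, bystander; origin under its centre
- marker_a: loose white marker pen with a red cap, 135 x 17 x 16 mm, bystander lying near the table's front edge; origin under its centre

How it is judged:
By the outcome, as a careful person would: the job done as asked, in the order asked, and still so for the second after the job is handed in, with the robot touching nothing.
It also fails if it takes over 45 s, if anything falls off the work surface, if the arm or the gripper's body presses on something with over 40 N, if the wrist force passes 120 N, or if a joint passes its speed limit or range.

## Working session

There is one attempt and no reset: what is moved stays moved. The work goes in short steps, Python scripts to look and compute and a tool call to move; the robot and the scene stay as the last step left them, time stands still between calls to the robot, and variables do not carry over. Pictures are saved under pics/ and viewed, about 8 in all and at most 12, crops included, and the job is handed in when it is done.

Besides the shell and the picture viewer there is one more tool, called after "Emit:" as a command line: name --pt "numbers of a row" for each row, then --argument value for the rest. carry_out: Moves the arm, as the interface text tells. Its arguments: {"type":"object","properties":{"commands":{"type":"array"},"grip":{"type":"number"}},"required":["commands"]}

```bash
mkdir -p pics; python3 - <<'E'
from workcell import ctrl
import cv2,numpy as np
print(ctrl.get_obs())
for n in("side","top"):
    d=ctrl.get_image(n);cv2.imwrite(f"pics/{n}0.png",d["pixels"])
    R=cv2.Rodrigues(np.array(d["rvec"],float))[0];print(n,d["intrinsics"],-R.T@np.array(d["tvec"]).ravel(),R[2])
E
```

```text
{'t': 0.0, 'qpos': array([ 1.26299394e+00,  4.23812336e-01,  1.63068411e+00, -3.25797395e-06,
        1.08858612e+00, -1.90011220e-02]), 'qvel': array([ 0.00062234, -0.00160959,  0.00113188, -0.00031708, -0.00093356,
       -0.0001149 ]), 'joint_torque': array([ 3.45906366e-03, -5.44642246e+01, -2.73660707e+01,  6.45118416e-02,
        2.28686171e-02, -1.17916543e-04]), 'ee_pos': array([177.81254871, 598.59962817, 221.92180472]), 'orientation': array([ 0.22552948,  1.55912345, -0.22784605]), 'ft_force': array([ 0.27849664,  0.39695874, -0.62873846]), 'moment': array([-0.06562913,  0.02319332, -0.01964904]), 'width': 87.77466882965015}
side [[406.8448829    0.         279.91529767]
 [  0.         406.8448829  210.56223372]
 [  0.           0.           1.        ]] [ 468.91440479  935.91935102 1020.48224486] [ 0.06846394 -0.72956885 -0.68047189]
top [[479.63022241   0.         286.87699245]
 [  0.         479.63022241 209.95105484]
 [  0.           0.           1.        ]] [ 490.7075132   -10.27317449 1473.71770932] [ 0.06520892 -0.0227446  -0.99761239]
```

View pics/side0.png

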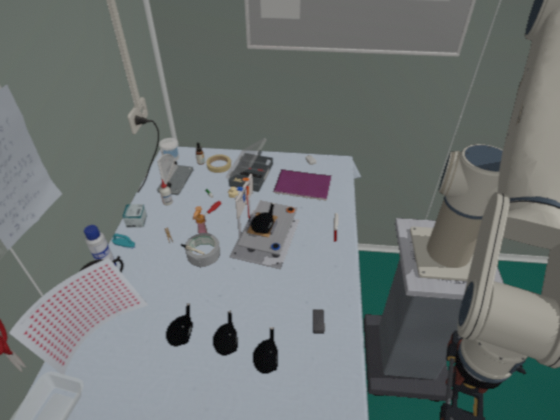

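View pics/top0.png

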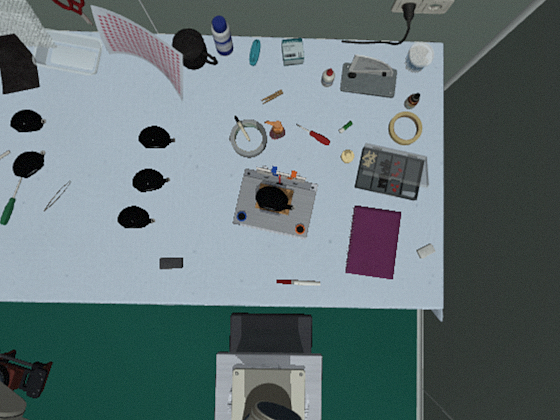

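Side view: the mount is near (268,230) and the scale is seen almost edge-on near (243,205). Top view: blue pad (241,215), orange pad (300,229), blue flag (274,170), orange flag (294,175). The view is clear.

```bash
cat > h.py <<'E'
import cv2,numpy as np
from workcell import ctrl
def shot(n):
    d=ctrl.get_image(n); d["R"]=cv2.Rodrigues(np.array(d["rvec"],float))[0]; d["t"]=np.array(d["tvec"],float).ravel(); return d
def ray(d,uv,z):
    v=d["R"].T@np.linalg.inv(d["intrinsics"])@np.array([uv[0],uv[1],1.]); c=-d["R"].T@d["t"]
    return c+v*(z-c[2])/v[2]
def proj(d,P):
    return cv2.projectPoints(np.array(P,float).reshape(-1,3),np.array(d["rvec"],float),d["t"],d["intrinsics"],None)[0].reshape(-1,2)
def blobs(d,roi,lo,hi,amin=3):
    x0,y0,x1,y1=roi
    h=cv2.cvtColor(d["pixels"][y0:y1,x0:x1],cv2.COLOR_BGR2HSV)
    n,l,s,c=cv2.connectedComponentsWithStats(cv2.inRange(h,lo,hi))
    return [(int(s[i,4]),s[i,:4].tolist(),(c[i]+[x0,y0]).round(1)) for i in range(1,n) if s[i,4]>=amin]
BL=((100,110,50),(125,255,255));OR=((5,130,90),(18,255,255));RD=((0,150,90),(4,255,255))
E
python3 - <<'E'
from h import *
a=shot("top");b=shot("side")
for d,r in((a,(225,155,325,245)),(b,(225,165,305,270))):
    for n,c in(("B",BL),("O",OR),("R",RD)): print(n,blobs(d,r,*c))
A=cv2.resize(a["pixels"][155:245,225:325],None,fx=6,fy=6,interpolation=2)
B=cv2.resize(b["pixels"][165:270,225:305],None,fx=5,fy=5,interpolation=2)
cv2.imwrite("pics/a1.png",A[:, :]);cv2.imwrite("pics/b1.png",B)
E
```

```text
B [(38, [46, 11, 7, 10], array([273.9, 170.5])), (42, [12, 56, 9, 10], array([241. , 215.7]))]
O [(38, [63, 16, 9, 8], array([292.8, 174.8])), (7, [60, 35, 5, 4], array([286.9, 191. ])), (4, [66, 36, 2, 3], array([291.8, 191.8])), (11, [63, 43, 3, 7], array([289.3, 201. ])), (6, [31, 50, 4, 3], array([257.5, 206.3])), (14, [54, 55, 9, 4], array([283.7, 212. ])), (36, [70, 69, 10, 10], array([299.4, 228.7]))]
R [(6, [54, 20, 2, 5], array([279.3, 176.8]))]
B [(15, [13, 22, 5, 4], array([239.8, 188.3])), (3, [18, 32, 2, 3], array([243.7, 198. ])), (25, [47, 80, 8, 5], array([275.2, 247.2]))]
O [(13, [18, 13, 5, 3], array([245. , 178.8])), (13, [22, 22, 2, 7], array([247.5, 189.8])), (15, [62, 44, 7, 4], array([290.2, 210.7]))]
R []
```

View pics/a1.png

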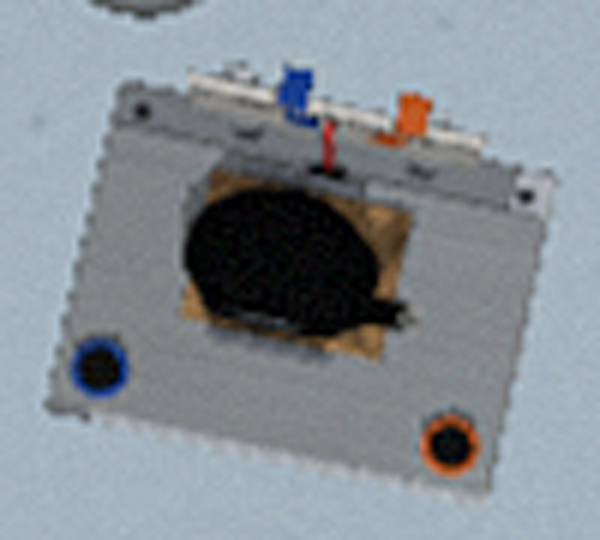

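View pics/b1.png

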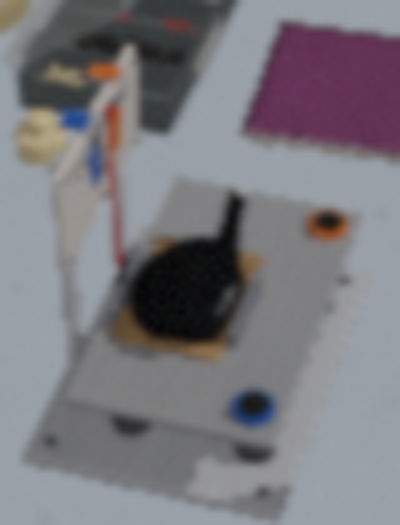

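```bash
cat >> h.py <<'E'
def tri(a,pa,b,pb):
    P=[d["intrinsics"]@np.c_[d["R"],d["t"]] for d in(a,b)]
    X=cv2.triangulatePoints(P[0],P[1],np.array(pa,float).reshape(2,1),np.array(pb,float).reshape(2,1)).ravel();return X[:3]/X[3]
E
python3 - <<'E'
from h import *
a=shot("top");b=shot("side")
pl=ray(a,(241.2,215.8),81);pr=ray(a,(299.5,228.6),81)
pl2=ray(b,(275.2,246.4),81);pr2=ray(b,(290.3,209.9),81)
print("pads",pl,pr,"side",pl2,pr2,np.linalg.norm(pl-pr))
ey=(pl-pr)/np.linalg.norm(pl-pr);ex=np.array([ey[1],-ey[0],0])
O=(pl+pr)/2+50*ex;O[2]=0
print("O",O,"yaw",np.degrees(np.arctan2(ex[1],ex[0])))
def own(X): X=X-O; return np.array([X@ex,X@ey,X[2]])
for n,p,q in(("B",(273.9,170.5),(239.8,188.3)),("O",(292.8,174.8),(245.,178.8))):
    X=tri(a,p,b,q);w=own(X);print(n,"tri own",w,"ang",np.arctan2(w[1],w[2]-64))
    for z in(205,212,219):
        w=own(ray(a,p,z));w2=own(ray(b,q,z));print(z,w,np.arctan2(w[1],z-64),w2,np.arctan2(w2[1],z-64))
# bands on the scale face, side view: own plane x=72 
c=-b["R"].T@b["t"]
for n,uv in(("Bband",(243.7,197.5)),("Oband",(247.4,189.8))):
    v=b["R"].T@np.linalg.inv(b["intrinsics"])@np.array([*uv,1.]);s=(72-(c-O)@ex)/(v@ex);w=own(c+s*v);print(n,w,np.arctan2(w[1],w[2]-64))
for uv in((279.3,176.8),(279.7,175.8)): 
    print("tip",[own(ray(a,uv,z)).round(1) for z in (192,224)])
o=ctrl.get_obs();R=cv2.Rodrigues(o["orientation"])[0];print(R)
E
```

```text
pads [561.60126669  90.14014382  81.        ] [528.33105858 -79.89869603  81.        ] side [562.44403616  92.56549143  81.        ] [528.61512773 -78.0746237   81.        ] 173.2631345836919
O [594.03570079  -4.48033988   0.        ] yaw -11.070767085222156
B tri own [ 80.96246576  18.12760168 226.7228946 ] ang 0.11094422431572593
205 [ 82.09174072  18.28361062 205.        ] 0.12895145552799087 [ 94.43444039  -5.59153694 205.        ] -0.03963552184449064
212 [ 81.08545457  18.04189493 212.        ] 0.12130615801705437 [ 91.01973881   2.1722815  212.        ] 0.014676523861159661
219 [ 80.07916843  17.80017923 219.        ] 0.1143389800061221 [ 87.60503723   9.93609995 219.        ] 0.06401627902008467
O tri own [ 81.65076224 -32.428549   224.85667032] ang -0.19893261657642744
205 [ 81.75172599 -33.35146924 205.        ] -0.23226635830961434 [ 95.29634831 -55.12118475 205.        ] -0.37266337806636557
212 [ 80.74731583 -33.30829449 212.        ] -0.22136778504279786 [ 91.87424822 -46.93220986 212.        ] -0.30707876591657896
219 [ 79.74290568 -33.26511974 219.        ] -0.2114068752776222 [ 88.45214813 -38.74323497 219.        ] -0.24493758471189941
Bband [ 72.          21.67354116 195.18986993] 0.1637285437584333
Oband [ 72.         -12.40371568 198.80668379] -0.0917527868647416
tip [array([ 70.4,   0.9, 192. ]), array([6.62e+01, 2.00e-01, 2.24e+02])]
tip [array([ 73.3,   0.4, 192. ]), array([ 6.90e+01, -2.00e-01,  2.24e+02])]
[[-1.79281350e-04  2.84810463e-01  9.58583835e-01]
 [-4.83114647e-04  9.58583713e-01 -2.84810517e-01]
 [-9.99999867e-01 -5.14167105e-04 -3.42600762e-05]]
```

Blue pad is at about (562,91) and orange at (528.5,-79), with mount yaw -11°. The bands sit near +0.115 and -0.21. I'll go above the blue pad with the fingers shut.

Emit:
carry_out --pt "0 0 0 -5.5 0 0" --pt "0 -0.035 0.0395 0 0 0" --pt "0 -0.035 0.0395 0 0 0" --pt "0 -0.035 0.0395 0 0 0" --pt "0 -0.035 0.0395 0 0 0" --pt "0 -0.035 0.0395 0 0 0" --pt "0 -0.035 0.0395 0 0 0" --pt "0 -0.035 0.0395 0 0 0" --grip 1

```text
t: 1.3
ee_pos: [408.4, 301.3, 222.5]
orientation: [0.145, 1.564, -0.141]
ft_force: [0.4, 0.5, -0.9]
width: 11.6
```

Emit:
carry_out --pt "0 -0.036 0.038 0 0 0" --pt "0 -0.036 0.038 0 0 0" --pt "0 -0.036 0.038 0 0 0" --pt "0 -0.036 0.038 0 0 0" --pt "0 -0.034 0.037 0 0 0" --pt "0 0 0 0 0 0"

```text
t: 2.05
ee_pos: [568.5, 81.7, 223.4]
orientation: [0.149, 1.561, -0.144]
ft_force: [0.1, 0.3, 0.6]
width: 0.2
```

Emit:
carry_out --pt "0 0.009 -0.0103 0 0 0" --pt "0.04 0 0 0 0 0" --pt "0.04 0 0 0 0 0" --pt "0.027 0 0 0 0 0" --pt "0 0 0 0 0 0"

```text
t: 2.68
ee_pos: [555.1, 100.7, 114.9]
orientation: [0.146, 1.562, -0.139]
ft_force: [-0.4, -0.3, -0.3]
width: 0.2
```

```bash
cat > look.py <<'E'
import sys
from h import *
a=shot("top");b=shot("side")
O=np.array([594.,-3.5,0]);y=np.radians(-11.07);ex=np.array([np.cos(y),np.sin(y),0]);ey=np.array([-ex[1],ex[0],0])
own=lambda X:(lambda X:np.array([X@ex,X@ey,X[2]]).round(1))(X-O)
for n,c in(("B",BL),("O",OR),("R",RD)):
    for s,bb,uv in blobs(a,(255,160,310,190),*c,amin=2): print(n,s,bb,uv,own(ray(a,uv,222)))
o=ctrl.get_obs();p=o["ee_pos"];print(o["t"],p.round(1),"own",own(p),o["ft_force"].round(1),"moment",o["moment"].round(2))
A=cv2.resize(a["pixels"][150:240,220:320],None,fx=4,fy=4,interpolation=2)
B=cv2.resize(b["pixels"][165:255,225:305],None,fx=4,fy=4,interpolation=2)
cv2.imwrite(f"pics/{sys.argv[1]}.png",np.hstack([A,B]))
E
python3 look.py p1
```

```text
B 38 [16, 6, 7, 10] [273.9 170.5] [ 79.9  16.7 222. ]
O 38 [33, 11, 9, 8] [292.8 174.8] [ 79.5 -34.2 222. ]
O 2 [5, 26, 2, 2] [260.5 186.5] [ 31.   41.9 222. ]
O 2 [27, 29, 2, 1] [282.5 189. ] [ 37.  -15.8 222. ]
R 9 [24, 15, 2, 8] [279.2 178.2] [ 63.   -1.2 222. ]
2.775 [557.2 100.5 117.1] own [-56.1  95.  117.1] [ 0.1  0.1 -0. ] moment [-0.03 -0.    0.05]
```

View pics/p1.png

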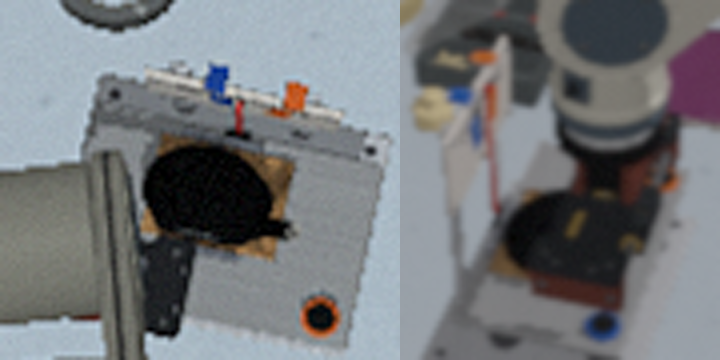

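The top view shows the flags and pointer unobstructed, with the gripper above the blue pad. I'll correct about 7 mm and come down near the pad.

Emit:
carry_out --pt "0.015 -0.006 0.003 0 0 0" --pt "0.01 0 0 0 0 0" --pt "0 0 0 0 0 0"

```text
t: 3.15
ee_pos: [560.8, 94.7, 93.3]
orientation: [0.148, 1.553, -0.136]
ft_force: [-0.1, -0.3, 0.3]
width: 0.6
```

```bash
python3 look.py p2|tail -2
```

```text
R 5 [24, 15, 2, 4] [279.4 176.4] [ 67.8  -0.7 222. ]
3.25 [561.3  94.8  93.9] own [-51.   90.1  93.9] [-0.1 -0.6 -0.2] moment [ 0.04  0.04 -0.01]
```

Emit:
carry_out --pt "0.01 -0.001 0 0 0 0" --pt "0.003 0 0 0 0 0" --pt "0.003 0 0 0 0 0" --pt "0 0 0 0 0 0"

```text
t: 3.75
ee_pos: [562.0, 93.9, 77.4]
orientation: [0.148, 1.551, -0.136]
ft_force: [-0.9, -0.3, 1.3]
width: 0.4
```

```bash
python3 look.py p3
```

```text
B 37 [16, 6, 6, 10] [273.9 170.5] [ 79.9  16.7 222. ]
O 38 [33, 11, 9, 8] [292.8 174.8] [ 79.5 -34.2 222. ]
O 3 [26, 29, 3, 1] [282. 189.] [ 36.7 -14.5 222. ]
R 9 [22, 16, 3, 7] [278. 179.] [ 60.2   1.4 222. ]
3.85 [562.   93.9  77.6] own [-50.1  89.4  77.6] [-1.   0.9  1.4] moment [-0.03  0.09  0.05]
```

Emit:
carry_out --pt "0.003 0 0 0 0 0" --pt "0.002 0 0 0 0 0" --pt "0.0015 0 0 0 0 0" --pt "0 0 0 0 0 0"

```text
t: 4.35
ee_pos: [562.2, 94.5, 71.3]
orientation: [0.149, 1.551, -0.136]
ft_force: [-0.7, 0.9, 4.1]
width: 0.4
```

```bash
python3 look.py p4
```

```text
B 35 [16, 7, 7, 9] [273.9 170.4] [ 80.1  16.8 222. ]
O 38 [33, 11, 9, 8] [292.8 174.8] [ 79.5 -34.2 222. ]
O 2 [5, 26, 2, 2] [260.5 186.5] [ 31.   41.9 222. ]
O 3 [25, 28, 3, 2] [281.  188.7] [ 37.  -11.8 222. ]
O 2 [29, 29, 2, 1] [284.5 189. ] [ 38.2 -20.9 222. ]
R 9 [18, 15, 6, 7] [275.4 178.1] [ 61.1   8.6 222. ]
4.45 [562.2  94.4  71.4] own [-50.   90.   71.4] [-1.1  0.7  4. ] moment [0.28 0.16 0.01]
```

View pics/p4.png

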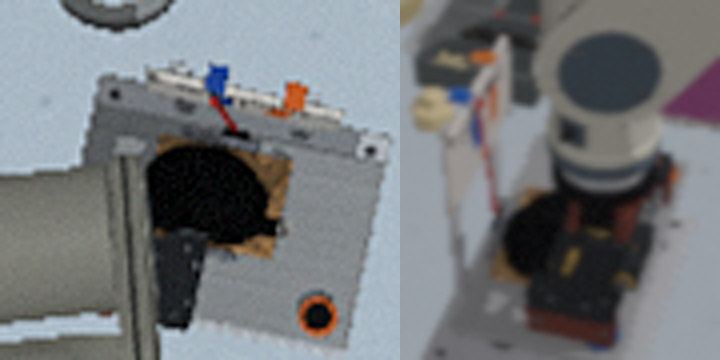

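The pointer tip (crop (214,98)) is level with the centre of the blue flag (218,80) once projected along the mount's x. Force is 4.1 N, so the tilt is about 0.115. I'll hold here.

Emit:
carry_out --pt "0 0 0 0 0 0" --pt "0 0 0 0 0 0" --pt "0 0 0 0 0 0" --pt "0 0 0 0 0 0" --pt "0 0 0 0 0 0" --pt "0 0 0 0 0 0" --pt "0 0 0 0 0 0" --pt "0 0 0 0 0 0"

```text
t: 5.45
ee_pos: [562.2, 94.4, 71.6]
orientation: [0.149, 1.55, -0.136]
ft_force: [-1.1, 1.7, 4.2]
width: 0.5
```

```bash
python3 look.py p5|grep -v O
```

```text
B 36 [16, 6, 7, 10] [273.9 170.3] [ 80.4  16.9 222. ]
R 2 [18, 15, 1, 2] [273.  175.5] [ 66.4  16.2 222. ]
R 5 [20, 17, 3, 5] [276.2 179. ] [ 59.2   6.  222. ]
5.55 [562.2  94.4  71.6] own [-50.   90.   71.6] [-1.6  2.4  2.6] moment [ 0.28  0.26 -0.02]
```

Emit:
carry_out --pt "-0.003 0 0 0 0 0" --pt "-0.003 0 0 0 0 0" --pt "-0.004 0 0 0 0 0" --pt "-0.01 0 0 0 0 0" --pt "-0.03 0 0 0 0 0" --pt "-0.04 0 0 0 0 0" --pt "-0.02 0 0 0 0 0" --pt "0 0 0 0 0 0"

```text
t: 6.55
ee_pos: [560.3, 93.0, 186.5]
orientation: [0.148, 1.55, -0.136]
ft_force: [-0.4, -0.1, -0.0]
width: 0.4
```

```bash
python3 look.py p6|grep -v O; python3 -c "
from h import *
print(cv2.Rodrigues(ctrl.get_obs()['orientation'])[0].round(3))"
```

```text
B 39 [16, 6, 7, 10] [273.9 170.6] [ 79.6  16.7 222. ]
R 9 [24, 15, 2, 8] [279.2 178.2] [ 63.   -1.2 222. ]
6.65 [559.2  92.8 184.5] own [-52.7  87.9 184.5] [ 0.2 -0.4 -0.2] moment [-0.03 -0.03  0.02]
[[ 0.013  0.181  0.983]
 [ 0.006  0.984 -0.181]
 [-1.     0.008  0.012]]
```

The pointer is back in the middle. Now the orange pad.

Emit:
carry_out --pt "0 -0.042 0 0 0 0" --pt "0 -0.042 0 0 0 0" --pt "0 -0.042 0 0 0 0" --pt "0 -0.042 0 0 0 0" --pt "0 0 0 0 0 0" --pt "0 0 0 0 0 0"

```text
t: 7.4
ee_pos: [524.2, -75.7, 175.7]
orientation: [0.147, 1.565, -0.136]
ft_force: [0.1, -0.3, -0.5]
width: 0.7
```

```bash
python3 look.py p7|tail -2
```

```text
R 5 [24, 15, 2, 4] [279.4 176.4] [ 67.8  -0.7 222. ]
7.5 [524.4 -75.2 176. ] own [-54.5 -83.7 176. ] [ 0.1  0.2 -0.1] moment [0.01 0.   0.01]
```

Emit:
carry_out --pt "0.03 -0.0045 0.003 0 0 0" --pt "0.03 0 0 0 0 0" --pt "0.015 0 0 0 0 0" --pt "0 0 0 0 0 0" --pt "0 0 0 0 0 0"

```text
t: 8.12
ee_pos: [529.2, -75.7, 100.1]
orientation: [0.141, 1.562, -0.13]
ft_force: [-0.1, -0.6, 0.5]
width: 0.8
```

```bash
python3 look.py p8|tail -2
```

```text
R 5 [24, 15, 2, 4] [279.4 176.4] [ 67.8  -0.7 222. ]
8.225 [529.2 -75.9 100.3] own [-49.7 -83.5 100.3] [ 0.7  0.5 -0.2] moment [ 0.05 -0.02  0.01]
```

View pics/p8.png

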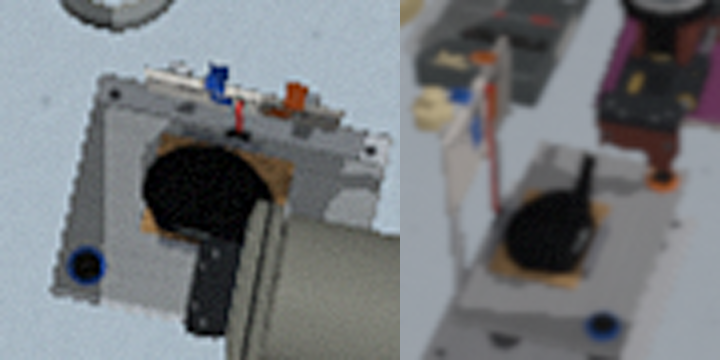

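The fingers stand directly above the orange pad (side view (662,165) over (663,182)). I'll shift 4 mm outward and press in stages.

Emit:
carry_out --pt "0.008 -0.004 0 0 0 0" --pt "0.006 0 0 0 0 0" --pt "0.005 0 0 0 0 0" --pt "0.004 0 0 0 0 0" --pt "0.003 0 0 0 0 0" --pt "0 0 0 0 0 0"

```text
t: 8.98
ee_pos: [529.6, -81.1, 74.2]
orientation: [0.141, 1.559, -0.131]
ft_force: [-1.2, -1.3, 3.7]
width: 0.7
```

```bash
python3 look.py p9
```

```text
B 34 [17, 7, 6, 9] [274.3 170.8] [ 79.3  15.5 222. ]
O 32 [36, 11, 6, 8] [293.4 174.2] [ 81.4 -35.4 222. ]
O 2 [7, 26, 2, 2] [262.5 186.5] [ 32.1  36.8 222. ]
O 2 [27, 29, 2, 1] [282.5 189. ] [ 37.  -15.8 222. ]
R 7 [26, 17, 5, 6] [282.6 179.7] [ 61.1 -10.8 222. ]
9.075 [529.6 -81.   74.4] own [-48.3 -88.5  74.4] [-1.2 -2.5  3.5] moment [-0.46  0.24  0.02]
```

Emit:
carry_out --pt "0.003 0 0 0 0 0" --pt "0.003 0 0 0 0 0" --pt "0.002 0 0 0 0 0" --pt "0 0 0 0 0 0"

```text
t: 9.57
ee_pos: [529.5, -81.7, 66.9]
orientation: [0.139, 1.559, -0.131]
ft_force: [-1.4, -1.0, 6.5]
width: 0.3
```

```bash
python3 look.py p10
```

```text
B 34 [17, 7, 6, 9] [274.1 170.6] [ 79.7  16.2 222. ]
O 33 [36, 11, 6, 8] [293.3 174.3] [ 81.1 -35.2 222. ]
O 4 [6, 25, 4, 3] [262.5 186. ] [ 33.4  37.1 222. ]
R 3 [34, 18, 2, 2] [289.7 178.7] [ 67.7 -28.4 222. ]
9.675 [529.5 -81.6  67. ] own [-48.3 -89.1  67. ] [-2.8 -3.4  6.2] moment [-0.42  0.47  0.05]
```

View pics/p10.png

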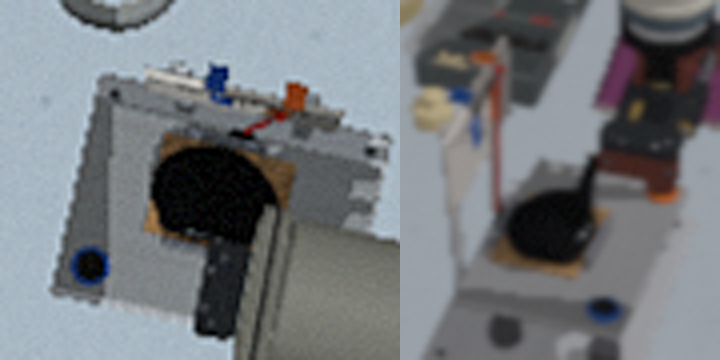

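The pointer tip (crop ~(284,113)) is about 6 mm short of the orange band's centre (flag at (297,97)). I'll press 2.5–3 mm more.

Emit:
carry_out --pt "0.0015 0 0 0 0 0" --pt "0.0012 0 0 0 0 0" --pt "0 0 0 0 0 0"

```text
t: 10.05
ee_pos: [529.5, -81.7, 65.1]
orientation: [0.139, 1.558, -0.131]
ft_force: [-3.3, -2.1, 7.8]
width: 0.5
```

```bash
python3 look.py p11
```

```text
B 35 [16, 7, 7, 9] [274.1 170.7] [ 79.5  16.1 222. ]
O 33 [36, 11, 6, 8] [293.3 174.3] [ 81.1 -35.2 222. ]
10.15 [529.6 -81.7  65.2] own [-48.2 -89.1  65.2] [-2.6 -2.2  6.2] moment [-0.36  0.47 -0.05]
```

View pics/p11.png

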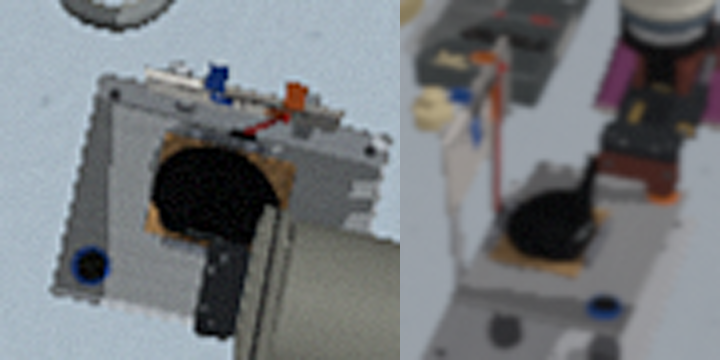

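The tip is at about (288,114), so still roughly 3 mm short of the centre but within the band. One small step more, then hold.

Emit:
carry_out --pt "0.0015 0 0 0 0 0" --pt "0 0 0 0 0 0" --pt "0 0 0 0 0 0" --pt "0 0 0 0 0 0"

```text
t: 10.65
ee_pos: [529.6, -81.6, 64.9]
orientation: [0.139, 1.558, -0.131]
ft_force: [-2.3, -2.6, 7.1]
width: 0.4
```

```bash
sed -i 's/amin=2/amin=1/' look.py; python3 look.py p12; python3 - <<'E'
from h import *
a=cv2.imread("pics/p12.png")[80:150,220:320]
d=a.astype(int);m=((d[...,2]-d[...,1]>60)&(d[...,2]-d[...,0]>55))
h=cv2.cvtColor(a,cv2.COLOR_BGR2HSV)[...,0]
r=m&((h<6)|(h>172));o=m&(h>=6)&(h<20)
for n,k in(("red",r),("or",o)):
    y,x=np.nonzero(k);
    if len(x):
        i=np.argsort(x)[::-1][:6];print(n,len(x),[(int(x[j])+220,int(y[j])+80) for j in i], x.mean()+220,y.mean()+80)
E
```

```text
B 35 [16, 7, 7, 9] [274.  170.7] [ 79.4  16.4 222. ]
O 31 [36, 11, 6, 8] [293.5 174.1] [ 81.7 -35.6 222. ]
O 2 [7, 24, 2, 1] [262.5 184. ] [ 38.6  38.2 222. ]
O 3 [7, 26, 3, 2] [263.  186.3] [ 32.9  35.6 222. ]
O 1 [28, 29, 1, 1] [283. 189.] [ 37.3 -17.1 222. ]
R 3 [36, 18, 2, 2] [291.3 178.7] [ 68.6 -32.5 222. ]
R 1 [30, 21, 1, 1] [285. 181.] [ 59.1 -17.7 222. ]
R 2 [27, 22, 2, 1] [282.5 182. ] [ 55.1 -11.8 222. ]
10.75 [529.6 -81.7  64.9] own [-48.2 -89.1  64.9] [-3.1 -2.   6.3] moment [-0.35  0.46 -0.03]
red 116 [(290, 116), (290, 117), (289, 119), (289, 118), (289, 116), (289, 117)] 269.16379310344826 123.42241379310344
or 368 [(305, 89), (305, 90), (305, 91), (305, 92), (304, 88), (304, 90)] 295.1413043478261 96.3913043478261
```

View pics/p12.png

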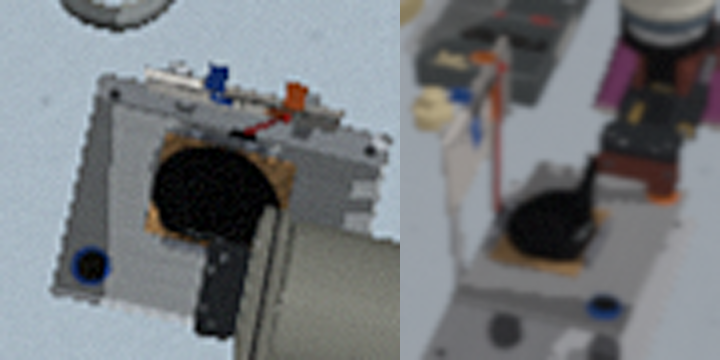

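The tip (own y about -32.5) is about 3 mm inside the band's centre (-35.6), so it is in the band. I'll nudge it 1 mm towards the centre and hold.

Emit:
carry_out --pt "0.002 0 0 0 0 0" --pt "0 0 0 0 0 0" --pt "0 0 0 0 0 0" --pt "0 0 0 0 0 0" --pt "0 0 0 0 0 0" --pt "0 0 0 0 0 0" --pt "0 0 0 0 0 0" --pt "0 0 0 0 0 0"

```text
t: 11.75
ee_pos: [529.7, -81.6, 65.4]
orientation: [0.138, 1.557, -0.131]
ft_force: [-2.3, -2.8, 7.8]
width: 0.4
```

```bash
python3 look.py p13|grep -v B
```

```text
O 32 [36, 11, 6, 8] [293.4 174.2] [ 81.4 -35.4 222. ]
O 1 [7, 24, 1, 1] [262. 184.] [ 38.3  39.5 222. ]
O 2 [12, 25, 2, 1] [267.5 185. ] [ 38.8  24.9 222. ]
O 2 [6, 27, 1, 2] [261.  187.5] [ 28.7  40.1 222. ]
O 1 [9, 26, 1, 1] [264. 186.] [ 34.3  33.2 222. ]
O 1 [28, 29, 1, 1] [283. 189.] [ 37.3 -17.1 222. ]
R 3 [35, 18, 2, 3] [290.7 179. ] [ 67.5 -31.2 222. ]
R 4 [27, 21, 4, 2] [283.5 181.5] [ 56.9 -14.1 222. ]
11.85 [529.7 -81.6  65.5] own [-48.1 -89.   65.5] [-2.  -2.3  7.2] moment [-0.34  0.46  0.03]
```

The pointer has crept back slightly and sits on the low side of the band. I'll press about 2 mm deeper and hold again, so the hold is clearly near the centre.

Emit:
carry_out --pt "0.002 0 0 0 0 0" --pt "0.0015 0 0 0 0 0" --pt "0.0003 0 0 0 0 0"

```text
t: 12.22
ee_pos: [529.7, -81.6, 62.7]
orientation: [0.138, 1.556, -0.131]
ft_force: [-2.0, -2.3, 8.3]
width: 0.7
```

```bash
python3 look.py p14|grep -v B
```

```text
O 32 [36, 11, 6, 8] [293.4 174.2] [ 81.4 -35.4 222. ]
O 1 [32, 18, 1, 1] [287. 178.] [ 68.  -21.1 222. ]
O 1 [34, 18, 1, 1] [289. 178.] [ 69.1 -26.3 222. ]
O 2 [7, 24, 2, 1] [262.5 184. ] [ 38.6  38.2 222. ]
O 1 [12, 25, 1, 1] [267. 185.] [ 38.5  26.1 222. ]
O 4 [6, 26, 4, 3] [262.5 186.8] [ 31.4  36.6 222. ]
O 1 [28, 29, 1, 1] [283. 189.] [ 37.3 -17.1 222. ]
R 2 [38, 19, 1, 2] [293.  179.5] [ 67.5 -37.4 222. ]
12.325 [529.7 -81.6  62.7] own [-48.1 -89.   62.7] [-3.5 -2.1  7.6] moment [-0.41  0.53  0.03]
```

The tip is now at own y ≈ -36 to -37, against -35.4 for the flag, so it is centred. Hold about 1.1 s.

Emit:
carry_out --pt "0 0 0 0 0 0" --pt "0 0 0 0 0 0" --pt "0 0 0 0 0 0" --pt "0 0 0 0 0 0" --pt "0 0 0 0 0 0" --pt "0 0 0 0 0 0" --pt "0 0 0 0 0 0" --pt "0 0 0 0 0 0"

```text
t: 13.32
ee_pos: [529.7, -81.6, 65.4]
orientation: [0.137, 1.555, -0.13]
ft_force: [-2.6, -3.2, 7.0]
width: 0.7
```

```bash
python3 look.py p15|grep -v B|tail -3
```

```text
R 2 [36, 18, 1, 2] [291.  178.5] [ 68.9 -31.7 222. ]
R 4 [27, 21, 4, 2] [283.5 181.5] [ 56.9 -14.1 222. ]
13.425 [529.7 -81.6  65.4] own [-48.1 -89.   65.4] [-2.7 -2.2  7.3] moment [-0.35  0.51  0.01]
```

Throughout both holds the tilt stayed between about -0.20 and -0.23. The band's centre can be no farther out than -0.22, ±0.05, so this was inside it. Release.

Emit:
carry_out --pt "-0.004 0 0 0 0 0" --pt "-0.004 0 0 0 0 0" --pt "-0.004 0 0 0 0 0" --pt "-0.006 0 0 0 0 0" --pt "-0.02 0 0 0 0 0" --pt "-0.04 0 0 0 0 0" --pt "-0.03 0 0 0 0 0" --pt "0 0 0 0 0 0"

```text
t: 14.42
ee_pos: [528.1, -80.9, 176.1]
orientation: [0.139, 1.556, -0.13]
ft_force: [-0.3, 0.6, -0.2]
width: 0.0
```

```bash
python3 look.py p16|grep -v O
```

```text
B 39 [16, 6, 6, 10] [273.8 170.6] [ 79.6  16.9 222. ]
R 5 [24, 15, 2, 4] [279.2 176.4] [ 6.76e+01 -2.00e-01  2.22e+02]
R 1 [24, 22, 1, 1] [279. 182.] [ 53.1  -2.9 222. ]
14.525 [526.5 -80.6 173.8] own [-51.4 -88.6 173.8] [ 0.6  0.9 -0.2] moment [-0.   -0.01  0.01]
```

View pics/p16.png

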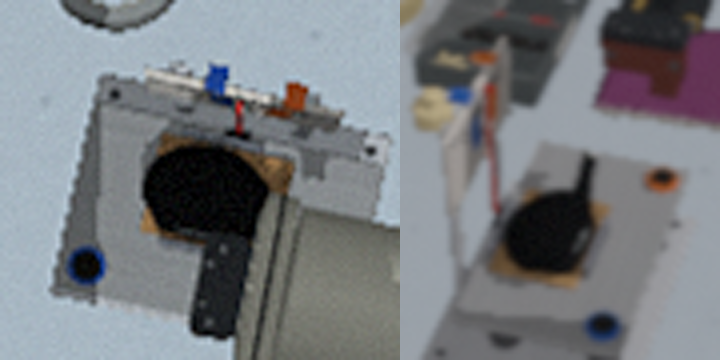

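The pointer is upright in the middle, the plate is level and the gripper is clear, so I'm handing in.

```bash
python3 -c "
from workcell import ctrl
print(ctrl.close_job())"
```

```text
the job is handed in; nothing more can be done
None
```

I pressed both pads in the order asked, held each in its band, and let each spring back; the job is handed in at about 14.5 s.

- **Blue pad:** I held the pointer at about +0.115 rad with 4 N for about 1.3 s. In the top view the tip was in line with the blue flag. After release the pointer returned to the middle.
- **Orange pad:** I first held it at about -0.20 rad for roughly 1.7 s, with the tip 3–4 mm short of the flag centre. I then pressed about 2 mm deeper, which brought it to about the flag centre, -0.23 rad. During the final hold of about 1.1 s it crept back to about -0.20 rad. That stays inside the band by my estimate and never passed its far edge. After release the pointer returned to the middle.

**Last checks:** the pointer was upright (tip own y about 0 mm), the wrist force read about zero, and the gripper was well clear at z ≈ 174 mm. I saw no contact with the club head, pointer or scale. I did not take a final measurement of the loose things, but the tool only passed at 220 mm height over the table and came down only at the pads.

**Uncertainty:** the pictures resolve the pointer to only about ±2 mm, and the orange hold was not perfectly steady because of the creep.

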